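# Hang the loaded film basket to drip dry over the tray

## Task

One of the two blue baskets holds the white film reel, just out of the wash. Hang that basket by its handle on whichever hook of the drying stand has the yellow tray standing under it, so that it drips into the tray and not on the green negative box under the other hook, and leave it hanging steady with the reel inside. Leave the other basket and the tank, graduate, bottle and funnel standing where they are.

Things in the scene. Friction and masses are not known exactly. Their poses are not given: they have to be found in the camera images.
- basket_a: first of two like blue open plastic baskets, round, 110 mm across, 52 mm high, 0.09 to 0.18 kg, with an arched handle (see the notch). Origin: centre of the underside, z up, y along the handle. Holds either the reel or the spool: which one varies
- basket_a_notch (a point): the handle is a rigid round bar 10 mm thick in the basket's y-z plane: legs at y = +-56 mm, level crown with bar centre at z = 150 mm, straight for |y| = 16 to 46 mm each side (pinch it there from above, fingers closing along the basket's x); in the middle it rises to a notch, open below, 22 mm wide. The point: its flat underside, z = 158 mm, seat for a hook
- basket_a_in (a point): centre of basket_a's inner floor, 4 mm above its underside
- basket_b: second basket, same shape, frame and sizes as basket_a; holds whichever of reel and spool basket_a does not
- basket_b_notch (a point): the same point on basket_b's handle, which is like basket_a's
- basket_b_in (a point): centre of basket_b's inner floor, 4 mm above its underside
- film_reel: white plastic film reel, 69 mm across, 43 mm high, lying loose in one of the baskets; origin at the centre of its underside, z up
- spool_120: black film spool, 25 mm across, 63 mm long, loose in the basket that has no reel; origin at the centre of its underside
- rail_stand: drying stand, fixed: steel cross bar 12 mm thick along its y, 350 mm long, centre 250 mm above the table, on one post (18 mm) with a foot 56 mm wide from x = -65 to 235 mm. Two hooks of 8 mm rod reach from the bar to -x (the robot) at y = +-140 mm, level to x = -86 mm, then up to a ball tip (11 mm) at x = -110 mm, top 284 mm up. Origin: foot of the post, on the table
- hook_left (a point): seat of the hook at the stand's y = +140 mm: top of the level rod, 250 mm above the table, 73 mm in front of the bar; the ball tip is 37 mm further along the stand's -x and its top 34 mm higher than the seat
- hook_right (a point): the same for the hook at the stand's y = -140 mm
- tray_yellow: shallow yellow tray, 314 mm (its x) by 207 mm (its y), 48 mm high, fixed, below one of the two hooks; origin at the centre of its underside
- negative_box: dark green lidded card box, 105 x 130 x 60 mm, fixed, below the other hook; origin at the centre of its underside
- dev_tank: black film tank with orange cap, 98 mm across, 138 mm high, loose; origin at the centre of its underside
- graduate_100: clear measuring cylinder, 190 mm high, 35 mm across, foot 45 x 52 mm, loose, standing in front of the stand, between the hooks; origin at the centre of its underside
- bottle_fixer: brown bottle with red label and black cap, 62 mm across, 115 mm high, loose; origin at the centre of its underside
- funnel: blue plastic funnel standing on its rim, spout up, 82 mm across, 86 mm high, loose; origin at the centre of its underside
There are look-alikes about, which are no part of the job. Leave any pink look-alike of the basket_a alone.

How it is judged:
By the outcome, as a careful person would: the job done as asked, in the order asked, and still so for the second after the job is handed in, with the robot touching nothing.
It also fails if it takes over 54 s, if anything falls off the work surface, if the arm or the gripper's body presses on something with over 40 N, if the wrist force passes 120 N, or if a joint passes its speed limit or range.

## Robot

A 7-joint arm with a two-finger parallel gripper is mounted at the origin on a cart in front of the work surface, level with it; the furniture and walls round the work are solid. World frame = base frame: x ahead of the robot, y to its left, z up, the work surface at z = 0. Lengths are in m, angles in rad, forces in N, time in s.
With the tool pointing down it reaches from about 0.4 to 0.875 m from the base axis. Payload 19.3 kg.
Tool frame: the origin (TCP) lies midway between the tips of the shut fingers; the grasp point (between the pads) lies 19 mm behind it (bot.pinch_z is the distance from the TCP to the grasp point, in m); z points along the fingers, y is the direction in which the jaws open and shut (so a half turn about z gives the same grasp; the last joint's range is limited). The gripper opens to 85 mm and grips with 20 to 120 N. Pads are 22 mm wide; open, the fingers measure 114 mm over their backs; the gripper's body (76 mm by 85 mm) begins 54 mm behind the grasp point. The pads swing forward as they close: fully open they stand 13 mm farther back than shut.
Start: joints at [1.272, 0.521, -0.036, 1.599, 0.021, 1.021, -0.113], TCP at [0.142, -0.609, 0.231] pointing down, gripper open.
Joint ranges: [-2.91, 2.91], [-0.3, 2.13], [-1.5, 1.42], [0.17, 2.43], [-1.26, 4.41], [0.16, 1.93], [-2.52, 2.52]. Speed limits (rad/s): [1.89, 1.89, 2.39, 2.39, 3.01, 3.01, 3.01].

## Interface

Orientations are given as [roll, pitch, yaw] about the fixed x, y, z axes, in that order (R = Rz(yaw) Ry(pitch) Rx(roll)).
In Python, from workcell import bot gives the robot as it stands. The module is installed in compiled form; this text tells all that it offers.
- The arm moves only by the tool move_arm, never from a script. Its argument "moves" is text: rows parted by semicolons, each of 4 numbers parted by spaces: the shift along the tool's x, y, z in mm, then the turn about the tool's z in rad. In form: dx dy dz yaw; .... A call has exactly 10 rows; each row is the pose to reach, as a shift and turn from the pose commanded when the call began, along the tool's axes at that moment; what a row does not reach only later rows make up. A row lasts 1/12 s, in which the tool goes at most 41.7 mm and 7.16 degrees, less where a joint would pass 70% of its speed; a pose out of reach is approached as far as the arm can. A call with a gripper value outside its range is refused whole. "grip" is the opening, from 0 (shut) to 1 (fully open), set as the call begins (left out, the last holds). The fingers move at their own pace and stop on an object; "grip_force" is the grip in N (left out, the last holds). Time passes only in rows, so rows that repeat a pose let the fingers close, or fill a call up. It gives the time, the measured TCP pose, the force and the opening at its end, in the units of the state.
- bot.observe(): the state, without advancing time (a new reading comes with each control period).
- bot.grab_frame(name): name is "scene" or "side" or "wrist"; returns a dict with "frame" (400x640x3 uint8, red, green, blue), "z_map" (400x640 float32, m along the optical axis (not along the pixel's ray), 0 where there is no reading), "K" (3x3 intrinsics, pixels), "dist" ([k1, k2, p1, p2, k3] as OpenCV has them; the pictures are not rectified), "eye" and "attitude" of the camera in the world. Camera axes: x right, y up, looking along -z (the intrinsics and any distortion apply to the point x, -y, -z); pixel columns grow to the right and rows downward; lengths in m; the calibration is good to about 2 mm. A picture is of the moment at which its call begins.
- bot.job_done(): hands the job in, once; it reports no verdict.
Trained networks look in a picture, given as the dict that the camera call returned (one of the last four; its "shot" number tells which), for a name from the list of things; names that differ only in an ending like _2 or _b are one class to them, and where a whole thing is asked for, a point or a joint stands for the part that bears it (a point fixed in the world has none). Each returns a list of dicts, best first, with "conf" (0 to 1); they miss things now and then, are a little off and sometimes report something else, mostly with a low value. They report only what shows in the picture. A call takes as long as a camera call. They do not tell look-alikes from the thing itself.
- bot.search_frame(picture, label): "at" ([column, row] in pixels, amid what is visible of it).
- bot.pinpoint(picture, label): "at" ([column, row] in pixels: a listed point, or the origin of a listed thing).
The state is a dict: "clock": time; "qpos": joint angles; "qd": joint speeds; "joint_efforts": joint torques, N m; "position": TCP position; "tool_rot": TCP orientation; "force": force on the tool from outside, world axes, zero at the start; "moment": the same for the moment, N m; "grip_width": finger opening in m.
Only numpy, scipy, OpenCV 4.12 (cv2) and the standard library are available. Lean on these libraries where they do the work, as an engineer would, in place of code of your own. Each camera call takes 0.05 s, during which the arm holds its last target. There are 200 camera calls.

## Working session

There is one attempt and no reset: what is moved stays moved. The work goes in short steps, Python scripts to look and compute and a tool call to move; the robot and the scene stay as the last step left them, time stands still between calls to the robot, and variables do not carry over. Pictures are saved under pics/ and viewed, about 8 in all and at most 12, crops included, and the job is handed in when it is done.

Besides the shell and the picture viewer there is one more tool, called after "Call:" as name(argument=value, ...) on one line, values as JSON. move_arm: Moves the arm, as the interface text tells. Its arguments: {"type":"object","properties":{"moves":{"type":"string"},"grip":{"type":"number"},"grip_force":{"type":"number"}},"required":["moves"]}

```bash
mkdir -p pics; cat > h.py <<'E'
import numpy as np, cv2
from scipy.spatial.transform import Rotation as R
from workcell import bot
def att(p):
    a=np.array(p["attitude"],float)
    if a.shape==(3,3): return a
    return R.from_euler('xyz',a).as_matrix() if a.size==3 else R.from_quat(a).as_matrix()
def ray(p,uv):
    u=cv2.undistortPoints(np.array([[uv]],float),np.array(p["K"],float),np.array(p["dist"],float))[0,0]
    return att(p)@np.array([u[0],-u[1],-1.0])
def at(p,uv):
    c,r=int(round(uv[0])),int(round(uv[1])); w=p["z_map"][max(r-1,0):r+2,max(c-1,0):c+2]; w=w[w>0]
    return np.array(p["eye"])+ray(p,uv)*(np.median(w) if w.size else np.nan)
def onz(p,uv,z):
    d=ray(p,uv); e=np.array(p["eye"]); return e+d*(z-e[2])/d[2]
def save(p,n): cv2.imwrite(f"pics/{n}.png",p["frame"][:,:,::-1])
def cloud(p):
    h,w=p["z_map"].shape; g=np.stack(np.meshgrid(np.arange(w),np.arange(h)),-1).reshape(-1,1,2).astype(float)
    u=cv2.undistortPoints(g,np.array(p["K"],float),np.array(p["dist"],float))[:,0]
    d=np.c_[u[:,0],-u[:,1],-np.ones(len(u))]@att(p).T
    return (np.array(p["eye"])+d*p["z_map"].reshape(-1,1)).reshape(h,w,3)
E
python3 - <<'E'
from h import *
np.set_printoptions(precision=3,suppress=True)
s=bot.observe();print({k:np.round(v,3) for k,v in s.items()})
for n in("scene","side"):
    p=bot.grab_frame(n);save(p,n+"0");print(n,p["attitude"],p["eye"])
    for l in("basket_a_notch","basket_a","film_reel","spool_120","hook_left","tray_yellow","negative_box","rail_stand","graduate_100","dev_tank","bottle_fixer","funnel"):
        print(l,[(round(d["conf"],2),np.round(d["at"]),at(p,d["at"])) for d in bot.pinpoint(p,l)[:4]])
E
```

```text
{'clock': np.float64(0.0), 'qpos': array([ 1.272,  0.522, -0.036,  1.6  ,  0.021,  1.021, -0.113]), 'qd': array([ 0.001,  0.001, -0.001, -0.001,  0.001,  0.   ,  0.003]), 'joint_efforts': array([ -0.   , -92.711,   1.98 , -36.992,   0.018,   0.008,  -0.   ]), 'position': array([ 0.142, -0.608,  0.231]), 'tool_rot': array([-3.14 ,  0.   ,  0.229]), 'force': array([ 0.106, -0.45 , -0.741]), 'moment': array([0.019, 0.026, 0.046]), 'grip_width': np.float64(0.085)}
scene [ 0.784 -0.019 -2.024] [-0.165  0.323  0.966]
basket_a_notch [(0.79, array([254., 264.]), array([0.419, 0.22 , 0.162])), (0.67, array([185., 276.]), array([0.453, 0.38 , 0.168])), (0.54, array([393., 244.]), array([ 0.399, -0.189,  0.044])), (0.42, array([397., 209.]), array([ 0.428, -0.204,  0.163]))]
basket_a [(0.92, array([198., 308.]), array([0.462, 0.383, 0.001])), (0.85, array([265., 299.]), array([0.411, 0.21 , 0.003])), (0.73, array([392., 242.]), array([ 0.405, -0.191,  0.045]))]
film_reel [(0.89, array([394., 242.]), array([ 0.404, -0.196,  0.046]))]
spool_120 [(0.68, array([264., 294.]), array([0.422, 0.207, 0.
[... 1354 characters left out ...]
56,  0.004]))]
negative_box [(0.58, array([349., 209.]), array([ 0.625, -0.102,  0.141]))]
rail_stand [(0.65, array([268., 209.]), array([0.405, 0.164, 0.03 ])), (0.63, array([372., 225.]), array([ 0.717, -0.124,  0.026]))]
graduate_100 [(0.62, array([348., 232.]), array([ 0.623, -0.103,  0.02 ])), (0.35, array([317., 278.]), array([ 0.398, -0.264,  0.073]))]
dev_tank [(0.74, array([291., 239.]), array([ 0.41 , -0.043,  0.043]))]
bottle_fixer [(0.63, array([298., 185.]), array([0.588, 0.249, 0.017])), (0.53, array([383., 316.]), array([ 0.515, -0.476,  0.045]))]
funnel [(0.72, array([383., 320.]), array([ 0.509, -0.484,  0.033])), (0.33, array([370., 222.]), array([ 0.717, -0.113,  0.034]))]
```

```bash
python3 - <<'E'
import cv2
a=cv2.imread("pics/scene0.png");cv2.imwrite("pics/sceneC.png",cv2.resize(a[120:350,140:500],None,fx=2.2,fy=2.2,interpolation=3))
a=cv2.imread("pics/side0.png");cv2.imwrite("pics/sideC.png",cv2.resize(a[110:350,210:480],None,fx=2.4,fy=2.4,interpolation=3))
E
```

```text
(no output)
```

View pics/sceneC.png

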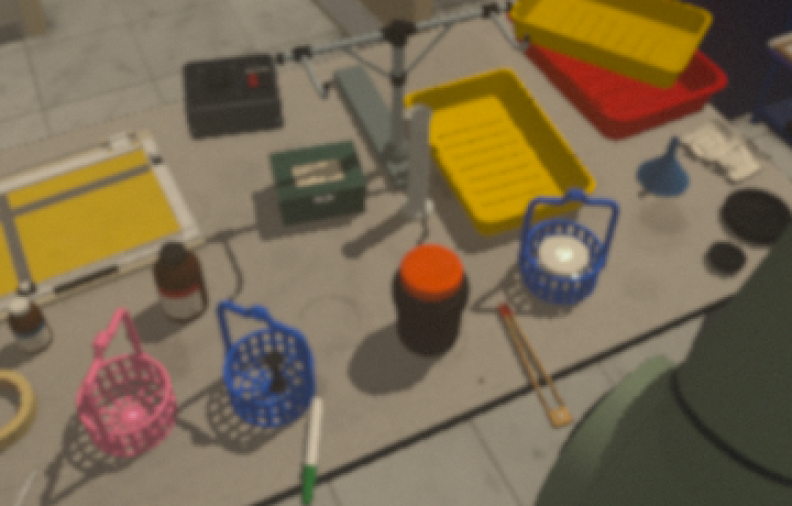

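View pics/sideC.png

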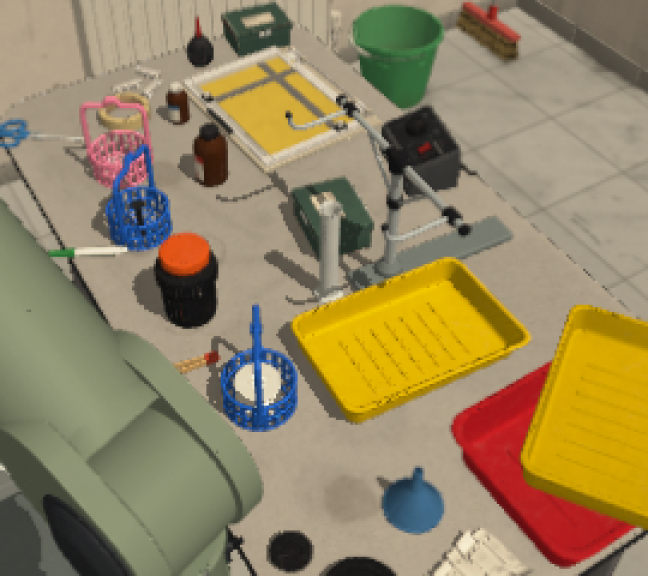

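The scene holds three basket-like things:
- A blue basket with the white reel, at scene (397,230) and about (0.42,-0.21) m. This one fits.
- A blue basket with the black spool, at (262,290).
- A pink look-alike, at (197,305).

The yellow tray stands under the right (-y) hook and the green box under the left one. Next I'll measure the handle and the hook.

```bash
python3 - <<'E'
from h import *
np.set_printoptions(precision=3,suppress=True)
for n in("scene","side"):
    p=bot.grab_frame(n);P=cloud(p);f=p["frame"].astype(int);hsv=cv2.cvtColor(p["frame"],cv2.COLOR_RGB2HSV)
    blue=(hsv[...,0]>100)&(hsv[...,0]<125)&(hsv[...,1]>120)
    near=(abs(P[...,0]-.42)<.1)&(abs(P[...,1]+.21)<.1)
    m=blue&near&(P[...,2]>.13)&(P[...,2]<.18);q=P[m];print(n,"crown",len(q))
    if len(q)>4:
        c=q.mean(0);u,s,v=np.linalg.svd(q[:,:2]-c[:2]);d=v[0];t=(q[:,:2]-c[:2])@d;print(c,d,np.degrees(np.arctan2(d[1],d[0])),t.min(),t.max(), "mid",c[:2]+d*(t.min()+t.max())/2)
        for zz in sorted(zip(t,q[:,2]))[::max(1,len(t)//14)]:print(np.round(zz,3),end=' ')
        print()
    b=P[blue&near&(P[...,2]>.042)&(P[...,2]<.06)];print("rim",len(b),b.min(0),b.max(0))
    s=P[(P[...,2]>.225)&(P[...,2]<.30)&(P[...,0]>.5)&(P[...,0]<.95)&(P[...,1]>-.45)&(P[...,1]<.3)]
    print("stand",len(s)); np.save(n+"_s.npy",s)
    ii=np.where((P[...,2]>.225)&(P[...,2]<.30)&(P[...,0]>.5)&(P[...,0]<.95)&(P[...,1]>-.45)&(P[...,1]<.3))
    print(np.c_[s,ii[1],ii[0]][::max(1,len(s)//60)])
E
```

```text
scene crown 12
[ 0.421 -0.216  0.166] [-0.479 -0.878] -118.61815779695611 -0.007143964806976261 0.02839044013821276 mid [ 0.416 -0.225]
[-0.007  0.168] [-0.007  0.166] [-0.005  0.168] [-0.005  0.169] [-0.004  0.165] [-0.002  0.168] [-0.002  0.17 ] [-0.002  0.167] [0.001 0.168] [0.001 0.166] [0.004 0.167] [0.028 0.156] 
rim 53 [ 0.37  -0.262  0.043] [ 0.475 -0.16   0.058]
stand 771
[[  0.722  -0.276   0.258 370.    120.   ]
 [  0.716  -0.247   0.262 363.    122.   ]
 [  0.716  -0.237   0.261 360.    123.   ]
 [  0.705  -0.274   0.258 372.    123.   ]
 [  0.714  -0.261   0.252 367.    124.   ]
 [  0.717  -0.23    0.255 358.    125.   ]
 [  0.712  -0.272   0.247 370.    125.   ]
 [  0.716  -0.226   0.253 357.    126.   ]
 [  0.722  -0.187   0.257 345.    127.   ]
 [  0.717  -0.227   0.249 357.    127.   ]
 [  0.72   -0.172   0.259 341.    128.   ]
 [  0.715  -0.212   0.251 353.    128.   ]
 [  0.736  -0.108   0.264 320.    129.   ]
 [  0.721  -0.176   0.253 342.    129.   ]
 [  0.688  -0.243   0.255 366.    129.   ]
 [  0.725  -0.137   0.258 330.    130.   ]
 [  0.713  -0.171   0.256 34
[... 4458 characters left out ...]
   198.   ]
 [  0.721  -0.255   0.263 400.    199.   ]
 [  0.722  -0.259   0.261 401.    200.   ]
 [  0.717  -0.256   0.257 399.    201.   ]
 [  0.703  -0.248   0.253 394.    202.   ]
 [  0.611  -0.234   0.282 369.    203.   ]
 [  0.714  -0.251   0.246 397.    203.   ]
 [  0.609  -0.238   0.282 369.    204.   ]
 [  0.718  -0.257   0.244 399.    204.   ]
 [  0.612  -0.244   0.281 371.    205.   ]
 [  0.717  -0.277   0.256 403.    205.   ]
 [  0.664  -0.241   0.248 383.    206.   ]
 [  0.611  -0.242   0.271 370.    207.   ]
 [  0.665  -0.245   0.247 384.    207.   ]
 [  0.626  -0.242   0.26  374.    208.   ]
 [  0.621  -0.24    0.256 372.    209.   ]
 [  0.629  -0.24    0.247 374.    210.   ]]
```

```bash
cat >> h.py <<'E'
def go(xyz,yaw):
    s=bot.observe(); M=R.from_euler('xyz',s["tool_rot"]); d=M.inv().apply(np.array(xyz)-s["position"])*1000
    print("t",round(float(s["clock"]),2),"pos",np.round(s["position"],4),"rot",np.round(s["tool_rot"],3),"F",np.round(s["force"],1),"->",np.round(d,1),"turn",round(-(yaw-s["tool_rot"][2]),3))
E
python3 -c "
from h import *
go([.409,-.242,.231],1.10)"
```

```text
t 1.4 pos [ 0.1417 -0.6087  0.2313] rot [3.142 0.    0.229] F [-0.6 -0.8 -0.6] -> [ 3.435e+02 -2.966e+02  3.000e-01] turn -0.871
```

Call:
move_arm(moves="30 -25 0 -0.08; 60 -50 0 -0.18; 90 -78 0 -0.28; 120 -104 0 -0.38; 150 -130 0 -0.48; 180 -156 0 -0.58; 210 -182 0 -0.68; 240 -208 0 -0.78; 270 -234 0 -0.87; 300 -260 0 -0.87", grip=0.6)

```text
clock: 2.23
position: [0.3757, -0.2859, 0.2316]
tool_rot: [3.141, 0.0, 1.105]
force: [1.3, -0.6, -0.3]
grip_width: 0.0514
```

```bash
python3 - <<'E'
from h import *
np.set_printoptions(precision=3,suppress=True)
go([.409,-.242,.231],1.10)
p=bot.grab_frame("wrist");save(p,"w1");print(p["eye"],p["attitude"])
print([(round(d["conf"],2),np.round(d["at"]),onz(p,d["at"],.158)) for d in bot.pinpoint(p,"basket_a_notch")])
P=cloud(p);hsv=cv2.cvtColor(p["frame"],cv2.COLOR_RGB2HSV)
m=(hsv[...,0]>100)&(hsv[...,0]<125)&(hsv[...,1]>110)&(P[...,2]>.125)&(P[...,2]<.19)&(np.hypot(P[...,0]-.424,P[...,1]+.213)<.09)
q=P[m];print(len(q),q.min(0),q.max(0))
c=q.mean(0);d=np.linalg.svd(q[:,:2]-c[:2],full_matrices=False)[2][0];t=(q[:,:2]-c[:2])@d
print(c,np.degrees(np.arctan2(d[1],d[0])),c[:2]+d*t.min(),c[:2]+d*t.max())
for a in np.arange(t.min(),t.max(),.01):
    k=(t>=a)&(t<a+.01);print(np.round(a,3),q[k].mean(0),k.sum())
E
```

```text
t 2.23 pos [ 0.376 -0.286  0.232] rot [3.141 0.    1.105] F [ 1.3 -0.6 -0.3] -> [54.2 10.   0.6] turn 0.005
[ 0.411 -0.22   0.374] [-0.298 -0.002 -0.467]
[]
2226 [ 0.398 -0.267  0.139] [ 0.455 -0.164  0.171]
[ 0.428 -0.212  0.158] -117.77657650735063 [ 0.453 -0.164] [ 0.399 -0.266]
-0.054 [ 0.45  -0.169  0.151] 157
-0.044 [ 0.446 -0.177  0.154] 227
-0.034 [ 0.441 -0.186  0.154] 223
-0.024 [ 0.437 -0.195  0.154] 203
-0.014 [ 0.432 -0.205  0.164] 178
-0.004 [ 0.428 -0.213  0.167] 333
0.006 [ 0.423 -0.221  0.166] 234
0.016 [ 0.418 -0.231  0.156] 143
0.026 [ 0.413 -0.24   0.154] 180
0.036 [ 0.408 -0.248  0.154] 171
0.046 [ 0.404 -0.257  0.152] 139
0.056 [ 0.401 -0.263  0.147] 38
```

View pics/w1.png

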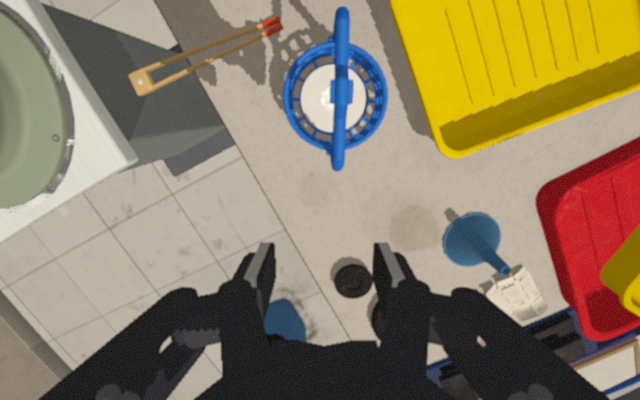

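The close-up shows the white reel in the blue basket at (335,95), with the handle running vertically at column 340, so this is the right basket. I'll grasp the handle on its near straight stretch.

```bash
python3 -c "
from h import *
go([.411,-.244,.136],1.086)"
```

```text
t 2.33 pos [ 0.3785 -0.2827  0.2317] rot [ 3.140e+00 -2.000e-03  1.106e+00] F [ 0.2 -0.4 -0.3] -> [49.  11.7 95.8] turn 0.02
```

Call:
move_arm(moves="15 4 5 0.01; 30 8 15 0.02; 49 12 30 0.02; 49 12 40 0.02; 49 12 40 0.02; 49 12 40 0.02; 49 12 40 0.02; 49 12 40 0.02; 49 12 40 0.02; 49 12 40 0.02")

```text
clock: 3.17
position: [0.4079, -0.2497, 0.1917]
tool_rot: [3.141, 0.0, 1.078]
force: [0.4, -0.1, -1.1]
grip_width: 0.051
```

```bash
python3 -c "
from h import *
go([.411,-.244,.136],1.086)"
```

```text
t 3.17 pos [ 0.4079 -0.2497  0.1917] rot [3.141 0.    1.078] F [ 0.4 -0.1 -1.1] -> [ 6.5  0.  55.7] turn -0.008
```

Call:
move_arm(moves="2 0 12 0; 4 0 24 0; 6 0 36 0; 6 0 46 0; 6 0 52 0; 6 0 56 0; 6 0 56 0; 6 0 56 0; 6 0 56 0; 6 0 56 0")

```text
clock: 4.0
position: [0.411, -0.2442, 0.1358]
tool_rot: [3.141, 0.0, 1.079]
force: [0.1, -0.5, -0.0]
grip_width: 0.0511
```

Call:
move_arm(moves="0 0 0 0; 0 0 0 0; 0 0 0 0; 0 0 0 0; 0 0 0 0; 0 0 0 0; 0 0 0 0; 0 0 0 0; 0 0 0 0; 0 0 0 0", grip=0, grip_force=80)

```text
clock: 4.83
position: [0.4106, -0.244, 0.1355]
tool_rot: [-3.141, 0.0, 1.079]
force: [-3.4, 0.2, 6.6]
grip_width: 0.0071
```

Call:
move_arm(moves="0 0 -3 0; 0 0 -8 0; 0 0 -14 0; 0 0 -22 0; 0 0 -30 0; 0 0 -40 0; 0 0 -50 0; 0 0 -60 0; 0 0 -60 0; 0 0 -60 0")

```text
clock: 5.67
position: [0.411, -0.2442, 0.1959]
tool_rot: [3.14, 0.0, 1.079]
force: [-0.5, -0.5, -3.1]
grip_width: 0.0074
```

```bash
python3 - <<'E'
from h import *
go([.411,-.244,.285],1.53)
p=bot.grab_frame("wrist");save(p,"w2")
E
```

```text
t 5.67 pos [ 0.411  -0.2442  0.1959] rot [3.14  0.    1.079] F [-0.5 -0.5 -3.1] -> [  0.2   0.1 -89.1] turn -0.451
```

View pics/w2.png

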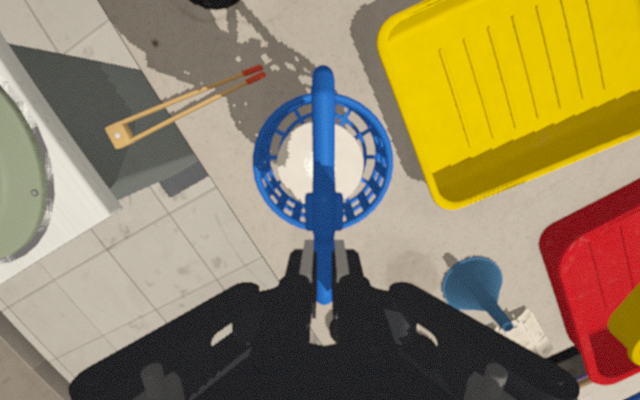

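Call:
move_arm(moves="0 0 -15 -0.05; 0 0 -30 -0.10; 0 0 -45 -0.15; 0 0 -60 -0.21; 0 0 -75 -0.27; 0 0 -89 -0.33; 0 0 -89 -0.39; 0 0 -89 -0.43; 0 0 -89 -0.45; 0 0 -89 -0.45")

```text
clock: 6.55
position: [0.4105, -0.2439, 0.2838]
tool_rot: [-3.141, -0.001, 1.529]
force: [0.5, -1.0, -1.8]
grip_width: 0.0073
```

```bash
cat > meas.py <<'E'
from h import *
np.set_printoptions(precision=4,suppress=True)
def notch():
    s=bot.observe();p=bot.grab_frame("wrist");P=cloud(p);hsv=cv2.cvtColor(p["frame"],cv2.COLOR_RGB2HSV)
    M=R.from_euler('xyz',s["tool_rot"]).as_matrix();Q=(P-s["position"])@M
    m=(p["z_map"]>0)&(hsv[...,0]>100)&(hsv[...,0]<125)&(hsv[...,1]>110)&(abs(Q[...,2])<.05)&(Q[...,0]>-.01)&(Q[...,0]<.11)&(abs(Q[...,1])<.05)
    q=Q[m];print("tool frame handle: x, mean y, top z, n")
    for a in np.arange(0,.1,.006):
        k=(q[:,0]>=a)&(q[:,0]<a+.006)
        if k.sum()>5:print(round(a+.003,3),q[k,1].mean(),np.percentile(q[k,2],10),k.sum())
    return p
E
python3 - <<'E'
from meas import *
notch()
go([.411,-.244,.285],1.53)
E
```

```text
tool frame handle: x, mean y, top z, n
0.003 0.0016191980596564905 -0.020330990880019044 195
0.009 0.0019878319393098983 -0.02977069663094021 242
0.015 0.0013596266599967355 -0.020352074124784833 167
0.021 0.0015248481018010857 -0.03010486643879474 85
0.027 0.0014456548475353821 -0.03333357870146796 360
0.033 0.0014470586683578497 -0.03338424814865569 513
0.039 0.0013705756346944866 -0.03327859461784385 555
0.045 0.0013417517528152344 -0.031556919586705194 408
0.051 0.00137642422459017 -0.02348883637316231 328
0.057 0.0013628218225609895 -0.01947316780606287 282
0.063 0.001234793610991414 -0.01943780720229559 310
0.069 0.0012396958268862345 -0.019400002072786495 315
0.075 0.0011464723905145343 -0.019247353492328232 333
0.081 0.0009838448637885032 -0.018893122251048944 356
0.087 0.001022958823455873 -0.01546884472939492 292
0.093 0.0011768057127794292 -0.010251706715910218 78
t 6.6 pos [ 0.4106 -0.2439  0.2838] rot [-3.141 -0.     1.528] F [ 0.5 -0.3 -2. ] -> [-0.1  0.4 -1.2] turn -0.002
```

```bash
python3 -c "
from h import *
go([.55,-.276,.287],1.526)"
```

```text
t 6.6 pos [ 0.4106 -0.2439  0.2838] rot [-3.141 -0.     1.528] F [ 0.5 -0.3 -2. ] -> [-26.1 140.7  -3.3] turn 0.002
```

Call:
move_arm(moves="-2 8 -1 0; -6 24 -2 0; -10 44 -3 0; -14 64 -3 0; -18 84 -3 0; -21 104 -3 0; -24 120 -3 0; -26 132 -3 0; -26 138 -3 0; -26 141 -3 0")

```text
clock: 7.43
position: [0.5514, -0.2756, 0.2866]
tool_rot: [-3.141, -0.001, 1.529]
force: [-2.0, 0.3, -1.6]
grip_width: 0.0073
```

```bash
python3 - <<'E'
from meas import *
go([.642,-.276,.287],1.526)
p=bot.grab_frame("wrist");save(p,"w3");P=cloud(p)
hsv=cv2.cvtColor(p["frame"],cv2.COLOR_RGB2HSV)
m=(P[...,2]>.238)&(P[...,2]<.295)&(P[...,0]>.585)&(P[...,0]<.74)&(abs(P[...,1]+.24)<.03)&(hsv[...,1]<110)
q=P[m]
for a in np.arange(.59,.73,.01):
    k=(q[:,0]>=a)&(q[:,0]<a+.01)
    if k.sum():print(round(a+.005,3),q[k].mean(0),q[k,2].max(),k.sum())
for l in("hook_right",):print([(round(d["conf"],2),d["at"],onz(p,d["at"],.25)) for d in bot.pinpoint(p,l)])
E
```

```text
t 7.43 pos [ 0.5514 -0.2756  0.2866] rot [-3.141 -0.001  1.529] F [-2.   0.3 -1.6] -> [ 3.4 90.5 -0.4] turn 0.003
0.605 [ 0.6085 -0.2372  0.2809] 0.284113781643063 121
0.615 [ 0.6128 -0.2366  0.2778] 0.2844227426324093 203
0.625 [ 0.6261 -0.2377  0.2538] 0.2603488486572294 112
0.635 [ 0.6352 -0.2393  0.25  ] 0.2534159546005489 169
0.645 [ 0.645  -0.24    0.2492] 0.2513706200506497 186
0.655 [ 0.6551 -0.2404  0.2492] 0.25129026403306065 186
0.665 [ 0.665  -0.2411  0.2494] 0.25177043469633514 210
0.675 [ 0.675  -0.2417  0.2507] 0.25313381408750946 197
0.685 [ 0.6848 -0.242   0.2516] 0.2541964924613622 204
0.695 [ 0.695  -0.2431  0.2524] 0.2542229579742078 188
0.705 [ 0.7053 -0.2435  0.2526] 0.25496641092628614 181
0.715 [ 0.7157 -0.2415  0.2542] 0.26159705518479986 1954
0.725 [ 0.7229 -0.2348  0.2573] 0.26151302772490675 737
0.735 [ 0.7305 -0.234   0.2537] 0.2548852817422015 3
[(0.63, [475.3, 167.4], array([ 0.6494, -0.2393,  0.25  ]))]
```

View pics/w3.png

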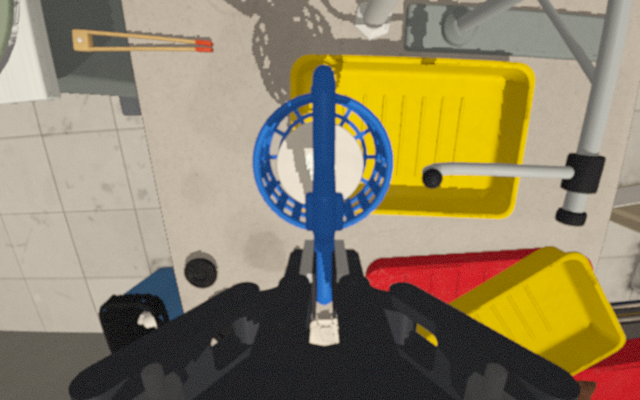

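```bash
python3 -c "
from h import *
go([.647,-.275,.287],1.520)"
```

```text
t 7.53 pos [ 0.5506 -0.2756  0.287 ] rot [-3.141 -0.     1.529] F [-0.7 -0.2 -2. ] -> [ 4.6 96.2 -0.1] turn 0.009
```

Call:
move_arm(moves="0 6 0 0; 1 16 0 0; 2 30 0 0; 3 44 0 0.005; 4 58 0 0.009; 5 72 0 0.009; 5 84 0 0.009; 5 91 0 0.009; 5 95 0 0.009; 5 96 0 0.009")

```text
clock: 8.37
position: [0.6471, -0.2748, 0.2871]
tool_rot: [-3.141, -0.0, 1.52]
force: [-0.2, 0.5, -1.7]
grip_width: 0.0075
```

```bash
python3 - <<'E'
from meas import *
go([.647,-.275,.227],1.520)
p=bot.grab_frame("side");a=p["frame"][130:290,300:460,::-1];cv2.imwrite("pics/s2.png",cv2.resize(a,None,fx=3.5,fy=3.5,interpolation=3))
E
```

```text
t 8.37 pos [ 0.6471 -0.2748  0.2871] rot [-3.141 -0.     1.52 ] F [-0.2  0.5 -1.7] -> [-0.2 -0.1 60.1] turn -0.0
```

View pics/s2.png

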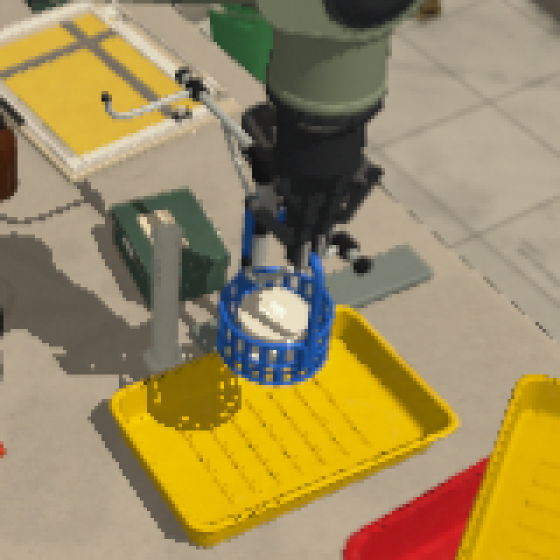

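The basket is over the tray with the reel inside, and the notch is in line with the hook. I'll lower it now.

Call:
move_arm(moves="0 0 5 0; 0 0 12 0; 0 0 20 0; 0 0 28 0; 0 0 36 0; 0 0 43 0; 0 0 48 0; 0 0 52 0; 0 0 52 0; 0 0 52 0")

```text
clock: 9.25
position: [0.6467, -0.2749, 0.2353]
tool_rot: [3.142, -0.0, 1.52]
force: [-0.5, -0.1, -0.7]
grip_width: 0.0071
```

Call:
move_arm(moves="0 0 1 0; 0 0 2 0; 0 0 3 0; 0 0 4 0; 0 0 5 0; 0 0 6 0; 0 0 7 0; 0 0 7 0; 0 0 7 0; 0 0 7 0")

```text
clock: 10.08
position: [0.6467, -0.2749, 0.2283]
tool_rot: [-3.142, -0.0, 1.52]
force: [-0.7, -0.4, -2.3]
grip_width: 0.0068
```

```bash
python3 - <<'E'
from meas import *
p=notch();save(p,"w4")
go([.647,-.275,.227],1.520)
E
```

```text
tool frame handle: x, mean y, top z, n
0.003 0.0016528119060025626 -0.02011436589644945 198
0.009 -0.00012807674807805875 -0.03363204211963144 254
0.015 0.0013903766863191417 -0.020318961367434437 164
0.021 0.0013452634115892932 -0.029740327386516364 83
0.027 0.0015298148862515262 -0.03328040283883855 361
0.033 0.0015511288654089937 -0.03339779405643648 520
0.039 0.0014471102429874925 -0.0331853682318058 564
0.045 0.0014287493501653817 -0.031414833490646575 407
0.051 0.0014681912526703165 -0.023448804023395515 328
0.057 0.0014237961835615021 -0.01935940400818787 283
0.063 0.001235497436202806 -0.019524846082853424 302
0.069 0.0013624921079367388 -0.019410490644445912 329
0.075 0.0013506891835383865 -0.019267810063728068 328
0.081 0.00133573544106062 -0.019111285194371136 350
0.087 0.0012826298672708627 -0.015401526358820103 285
0.093 0.0012412347392957734 -0.010230944342426999 69
t 10.13 pos [ 0.6467 -0.2749  0.2283] rot [ 3.142 -0.     1.52 ] F [-0.5  0.5 -1.4] -> [-0.1  0.3  1.3] turn -0.0
```

View pics/w4.png

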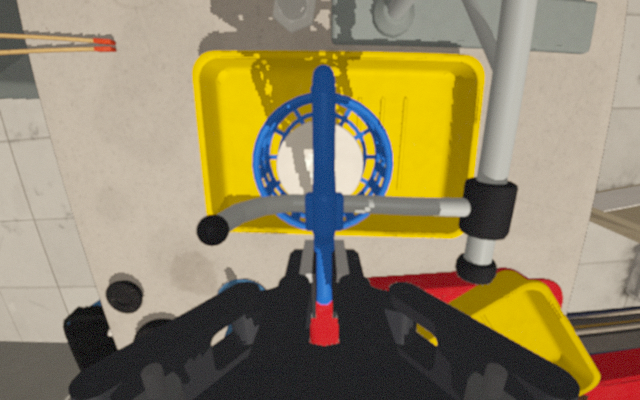

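The rod (row 207) passes through the middle of the notch at (325,210). I'll lower gently to contact.

Call:
move_arm(moves="0 0 0.5 0; 0 0 1 0; 0 0 1.5 0; 0 0 2 0; 0 0 2 0; 0 0 2 0; 0 0 2 0; 0 0 2 0; 0 0 2 0; 0 0 2 0")

```text
clock: 10.97
position: [0.6469, -0.2748, 0.2266]
tool_rot: [3.141, -0.0, 1.52]
force: [-1.1, 0.7, 5.3]
grip_width: 0.0075
```

Call:
move_arm(moves="0 0 0 0; 0 0 0 0; 0 0 0 0; 0 0 0 0; 0 0 0 0; 0 0 0 0; 0 0 0 0; 0 0 0 0; 0 0 0 0; 0 0 0 0", grip=0.4)

```text
clock: 11.8
position: [0.6467, -0.275, 0.2263]
tool_rot: [3.142, -0.0, 1.52]
force: [0.2, 0.2, 0.3]
grip_width: 0.034
```

```bash
python3 - <<'E'
from meas import *
p=notch();save(p,"w5")
go([.647,-.275,.33],1.520)
E
```

```text
tool frame handle: x, mean y, top z, n
0.003 0.0018972776945150288 -0.020529435154040994 199
0.009 0.001231943846463542 -0.020630411135478005 212
0.015 0.0016289778793804402 -0.021215724940296696 160
0.021 0.0016129782901829085 -0.03141298584127357 82
0.027 0.0015235076169713652 -0.03434053304759365 357
0.033 0.001568387953231365 -0.034495364867714526 526
0.039 0.001350211603976946 -0.034364930768295554 584
0.045 0.0015304902610876684 -0.03267947285752548 415
0.051 0.001682613080926747 -0.02488815389269351 323
0.057 0.0015944502848310334 -0.020916946863090292 283
0.063 0.0016364741298080735 -0.021288848604139418 300
0.069 0.00163430110232362 -0.02120357336506103 320
0.075 0.0014420158702582108 -0.021067422482267555 351
0.081 0.001531979520858152 -0.020826898469314733 364
0.087 0.0016307017212608133 -0.01752341237931879 289
0.093 0.0014113924556555372 -0.012639201534649175 92
t 11.85 pos [ 0.6467 -0.2749  0.2263] rot [ 3.142 -0.     1.52 ] F [-0.4  0.2  0.3] -> [  -0.     0.3 -103.7] turn -0.0
```

View pics/w5.png

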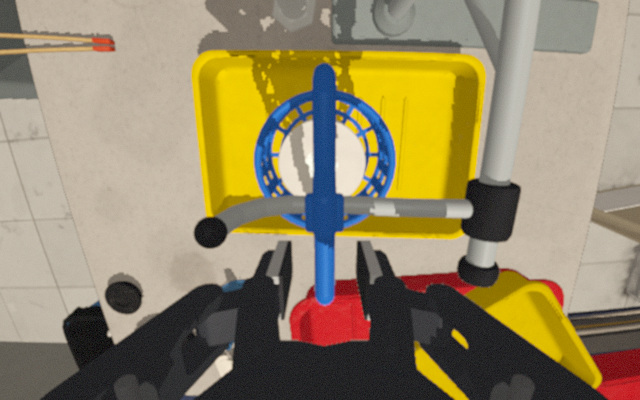

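The basket hangs on the hook by itself, clear of both fingers. I'll withdraw upward.

Call:
move_arm(moves="0 0 -5 0; 0 0 -12 0; 0 0 -22 0; 0 0 -34 0; 0 0 -48 0; 0 0 -62 0; 0 0 -78 0; 0 0 -94 0; 0 0 -110 0; 0 0 -110 0")

```text
clock: 12.68
position: [0.6476, -0.275, 0.3411]
tool_rot: [3.136, 0.001, 1.52]
force: [1.0, 0.5, 0.2]
grip_width: 0.0339
```

Call:
move_arm(moves="-10 -15 0 0; -20 -30 0 0; -30 -50 0 0; -40 -70 0 0; -50 -90 0 0; -60 -110 0 0; -70 -130 0 0; -80 -150 0 0; -80 -150 0 0; -80 -150 0 0")

```text
clock: 13.52
position: [0.4921, -0.3479, 0.3373]
tool_rot: [3.141, 0.001, 1.518]
force: [0.3, 0.8, 0.3]
grip_width: 0.0339
```

```bash
python3 - <<'E'
from meas import *
go([.5,-.3,.33],1.52)
p=bot.grab_frame("scene");q=bot.grab_frame("side")
for i in range(16): q2=bot.grab_frame("side")
def cen(p):
    P=cloud(p);h=cv2.cvtColor(p["frame"],cv2.COLOR_RGB2HSV);m=(h[...,0]>100)&(h[...,0]<125)&(h[...,1]>120)&(np.hypot(P[...,0]-.65,P[...,1]+.24)<.08)&(P[...,2]>.07);return P[m].mean(0),m.sum()
print(cen(q),cen(q2))
a=cv2.resize(p["frame"][100:330,180:470,::-1],(500,400),interpolation=3);b=cv2.resize(q2["frame"][150:280,290:430,::-1],(400,400)[::1],interpolation=3)
cv2.imwrite("pics/end.png",np.hstack([a,b[:, :300]]))
E
```

```text
t 13.52 pos [ 0.4921 -0.3479  0.3373] rot [3.141 0.001 1.518] F [0.3 0.8 0.3] -> [48.3  5.4  7.2] turn -0.002
(array([ 0.6404, -0.2598,  0.1472]), np.int64(468)) (array([ 0.6402, -0.2604,  0.1474]), np.int64(471))
```

View pics/end.png

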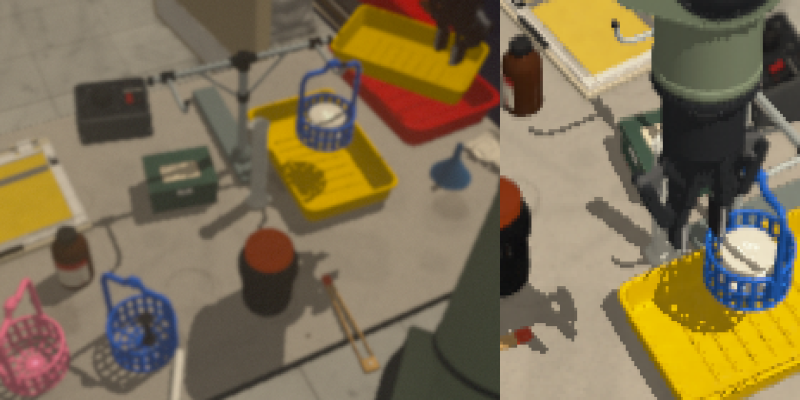

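The reel basket hangs over the yellow tray and the blob centre stayed put over 0.8 s. All the other things are where they were and the gripper is clear, so I'm handing in.

```bash
python3 -c "
from workcell import bot
bot.job_done()"
```

```text
the job is handed in; nothing more can be done
```

The blue basket with the white reel now hangs by its handle notch on the right hook (stand's -y), over the yellow tray. The job was handed in at about 14.5 s of the 54 s.

- **Grasp and placing:** I pinched the handle on one straight side of the crown and turned the basket square to the hook. I then lowered it until the hook took the weight, about 5 N at contact.
- **Steadiness:** after release the wrist force read close to zero and the handle crown stayed level. Over the last 0.8 s the basket moved less than 1 mm in the side view.
- **Final picture:** it shows the reel in the basket, the gripper clear, and the tank, graduate, bottle, funnel, other blue basket and pink look-alike standing where they were. I judged those by eye and did not measure them again.
- **Disagreements:** in the first pictures the networks gave some low-confidence false finds, such as the stand and the notch at wrong spots. The depth data and the pictures settled those.

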